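# Scrape the plastic chips off the work plate

## Robot

A 7-joint arm with a two-finger parallel gripper is mounted at the origin on a cart in front of the work surface, level with it; the furniture and walls round the work are solid. World frame = base frame: x ahead of the robot, y to its left, z up, the work surface at z = 0. Lengths are in mm, angles in rad, forces in N, time in s.
With the tool pointing down it reaches from about 400 to 925 mm from the base axis. Payload 4.1 kg.
Tool frame: the origin (TCP) lies midway between the tips of the shut fingers; the grasp point (between the pads) lies 19 mm behind it; z points along the fingers, y is the line along which they close (so a half turn about z gives the same grasp; the last joint's range is limited). The gripper opens to 85 mm and grips with 20 to 120 N. Pads are 22 mm wide; open, the fingers measure 114 mm over their backs; the gripper's body (76 mm by 85 mm) begins 54 mm behind the grasp point. The pads swing forward as they close: fully open they stand 13 mm farther back than shut.
Start: joints at [1.089, 0.398, 0.045, 1.537, -0.019, 1.207, -0.051], TCP at [242.826, -602.975, 231.347] pointing down, gripper open.
Joint ranges: [-2.82, 2.82], [-0.49, 2.23], [-1.37, 1.46], [0, 2.46], [-1.36, 4.5], [0.23, 2], [-2.94, 2.94]. Speed limits (rad/s): [2.57, 2.57, 3.14, 3.14, 3.14, 3.14, 3.14].

## Interface

Orientations are given as a rotation vector (axis times angle).
In Python, from plant import sensors, vision, robot gives the robot as it stands.
- The arm moves only by the tool carry_out, never from a script. Its arguments are lists of equal length, an entry for each row: "fingers": the closure, from -1 (fully open) to 1 (shut); "travel": the shift along the tool's x, y, z scaled (see below), a list of three; "rot": the turn, a rotation vector about the tool's x, y, z scaled (see below), a list of three. A call has 1 to 12 rows; each row is the pose to reach, as a shift and turn from the pose commanded when the call began, along the tool's axes at that moment, turning the shorter way round; what a row does not reach only later rows make up. The controller multiplies each number of a shift by 12 cm and each number of a turn by 180 degrees. A row lasts 1/12 s, in which the tool goes at most 41.7 mm and 7.16 degrees, less where a joint would pass 70% of its speed; a pose out of reach is approached as far as the arm can. A call with a number of a shift or a turn outside -1 to 1 is refused whole. A call with a gripper value outside its range is refused whole. The fingers move at their own pace and stop on an object; "squeeze" is the grip in N (left out, the last holds). Time passes only in rows, so rows that repeat a pose let the fingers close. It gives the time, the measured TCP pose, the force, the opening and the grip force at its end, in the units of the state.
- sensors.read_state(): the state, without advancing time (a new reading comes with each control period).
- vision.read_camera(name): name is "side" or "top" or "wrist"; returns a dict with "frame" (384x512x3 uint8, red, green, blue), "fx", "fy", "cx", "cy" (pixels), "R" (3x3) and "t" (3): a world point X has camera coordinates R X + t; the wrist camera has in their place "mount" (4x4, takes a point from camera to tool coordinates, whose origin is the TCP and whose axes are the flange's). Camera axes: x right, y down, z forward; pixel columns grow to the right and rows downward; lengths in mm; the calibration is good to about 2 mm. A picture is of the moment at which its call begins: read the wrist's pose just before it. There is no depth.
- robot.close_job(): hands the job in; it is judged then, once.
The state is a dict: "clock": time; "joint_positions": joint angles; "joint_velocities": joint speeds; "joint_torque": joint torques, N m; "ee_pos": TCP position; "orientation": TCP orientation; "contact_force": force on the tool from outside, world axes, zero at the start; "wrist_torque": the same for the moment, N m; "finger_gap": finger opening in mm; "grasp_force": force on a finger pad.
Only numpy, scipy, OpenCV 4.12 (cv2) and the standard library are available. Lean on these libraries where they do the work, as an engineer would, in place of code of your own. Each camera call takes 0.05 s, during which the arm holds its last target. There are 200 camera calls.

## Task

Two loose white plastic chips lie on the dark steel work plate. Take the scraper block by its grip, set it down on the plate behind the chips and wipe both of them off the open end of the plate into its aluminium catch tray, without touching the chips with the gripper. Then stand the scraper upright on the bare table again, clear of the plate and tray, and let go.

Things in the scene. Friction and masses are not known exactly. Their poses are not given: they have to be found in the camera images.
- plate: Fixed dark steel plate, right of centre. Origin: mid underside, on the table; x runs lengthwise to its aluminium catch tray (world -y within 20 deg). Plate x -70..70, y -65..65 mm, top z 25 mm; side rims 5 mm wide, 5 mm high; both ends rimless. Tray x 70..150 mm, same width, floor z 4, walls 4 mm thick: end wall 25, side walls 30 mm high.
- scraper: Grey block, 0.12 kg, standing left on its black rubber sole, near a tape roll and a small circuit module. Sole 30 mm (its x) by 94 mm (y), 24 mm high; on it, centred, an upright grip 20 mm (x) by 70 mm (y), up to z 72 mm. Origin: centre of underside. Front and back alike; wipes along its x. Carry it 0.25 m up: a stand with bent arms is between it and the plate.
- chip_angle: White L-shaped plastic chip lying on the plate, 24 x 20 mm, 9 mm thick. Origin: underside, middle of its outline; z up. Both chips start wholly within 44 mm of the plate's lengthwise centre line and at plate x > -17 mm.
- chip_round: White round plastic chip lying on the plate, diameter 20 mm, 9 mm thick. Origin: centre of its underside.

How it is judged (in metres and radians):
On the way, in this order (a step that is already met when the one before it is completed fails the run):
1. the scraper is held by the gripper with its sole on the plate (origin within 10 mm above the plate's top) (contact force between the fingers and scraper above 1 N and z of scraper in the frame of plate between 0.015 and 0.035 m and x of scraper in the frame of plate between -0.075 and 0.06 m and y of scraper in the frame of plate between -0.04 and 0.04 m), for 0.1 s.
2. both chips are in the catch tray while the scraper is still held (contact force between the fingers and scraper above 1 N and x of chip_angle in the frame of plate between 0.07 and 0.15 m and y of chip_angle in the frame of plate between -0.065 and 0.065 m and height (world z) of each of chip_angle, chip_round below 0.024 m and x of chip_round in the frame of plate between 0.07 and 0.15 m and y of chip_round in the frame of plate between -0.065 and 0.065 m), for 0.1 s.
At the end, for the whole second after the job is handed in: Both chips lie at rest in the catch tray (below the plate's top, inside the tray's outline), and the scraper stands upright (within 10 degrees) and at rest on the table (underside within 8 mm of it), its centre at least 15 mm outside the outline of plate and tray (x of chip_angle in the frame of plate between 0.07 and 0.15 m and y of chip_angle in the frame of plate between -0.065 and 0.065 m and height (world z) of each of chip_angle, chip_round below 0.024 m and x of chip_round in the frame of plate between 0.07 and 0.15 m and y of chip_round in the frame of plate between -0.065 and 0.065 m and height (world z) of scraper below 0.008 m and angle between scraper's own z axis and vertical below 0.17 rad and linear speed of each of scraper, chip_angle, chip_round below 0.02 m/s and (x of scraper in the frame of plate below -0.085 m or x of scraper in the frame of plate above 0.165 m or y of scraper in the frame of plate below -0.08 m or y of scraper in the frame of plate above 0.08 m)); the robot touches nothing.
It fails at once if the gripper touches a chip (contact force between the fingers and chip_angle above 0.5 N or contact force between the fingers and chip_round above 0.5 N).
It also fails if it takes over 51 s, if anything falls off the work surface, if the arm or the gripper's body presses on something with over 40 N, if the wrist force passes 120 N, or if a joint passes its speed limit or range.

## Working session

There is one attempt and no reset: what is moved stays moved. The work goes in short steps, Python scripts to look and compute and a tool call to move; the robot and the scene stay as the last step left them, time stands still between calls to the robot, and variables do not carry over. Pictures are saved under pics/ and viewed, at most 11 in all, crops included, and the job is handed in when it is done.

Besides the shell and the picture viewer there is one more tool, called after "Request:" as name(argument=value, ...) on one line, values as JSON. carry_out: Moves the arm, as the interface text tells. Its arguments: {"type":"object","properties":{"fingers":{"type":"array"},"travel":{"type":"array"},"rot":{"type":"array"},"squeeze":{"type":"number"}},"required":["fingers","travel","rot"]}

```bash
mkdir -p pics
python3 - <<'E'
from plant import sensors, vision, robot
import cv2,pickle
s=sensors.read_state();print(s)
d={}
for n in("top","side"):
    c=vision.read_camera(n);d[n]=c
    cv2.imwrite(f"pics/{n}0.png",cv2.cvtColor(c["frame"],cv2.COLOR_RGB2BGR)); print(n,{k:v for k,v in c.items() if k!="frame"})
pickle.dump(d,open("c0.pkl","wb"))
E
```

```text
{'clock': 0.0, 'joint_positions': array([ 1.08896177,  0.3992065 ,  0.04502007,  1.537878  , -0.01868619,
        1.20686409, -0.0507072 ]), 'joint_velocities': array([ 0.000602  ,  0.00043474,  0.00089562,  0.00084113,  0.00130186,
       -0.00197278,  0.00051001]), 'joint_torque': array([-4.68453818e-04, -4.75123000e+01,  1.36494398e+00, -2.54222631e+01,
        1.16003322e-02,  9.40761500e-03, -5.10694719e-06]), 'ee_pos': array([ 242.60015528, -602.35912158,  230.25469157]), 'orientation': array([-3.08234341e+00, -5.97523139e-01,  7.95974166e-04]), 'contact_force': array([-0.28458417,  0.76967311,  0.14854953]), 'wrist_torque': array([-0.01038085,  0.00639389, -0.06472492]), 'grasp_force': 0.0, 'finger_gap': 85.66194149116566}
top {'fx': 413.0738900721771, 'fy': 413.0738900721771, 'cx': 265.4831709710376, 'cy': 192.70936802196724, 'R': array([[-0.00768675, -0.99938466, -0.03422296],
       [-0.9835703 ,  0.01372913, -0.18000269],
       [ 0.18036178,  0.03227705, -0.98307061]]), 't': array([131.58383003, 541.35915067, 844.08301478])}
side {'fx': 417.23314675847433, 'fy': 417.23314675847433, 'cx': 258.88588744240394, 'cy': 186.74572199398372, 'R': array([[ 0.99846263, -0.05425056, -0.01136876],
       [-0.03265821, -0.41005386, -0.91147643],
       [ 0.04478631,  0.91044643, -0.41119518]]), 't': array([-512.27830941,   96.48827547,  749.53715026])}
```

View pics/top0.png

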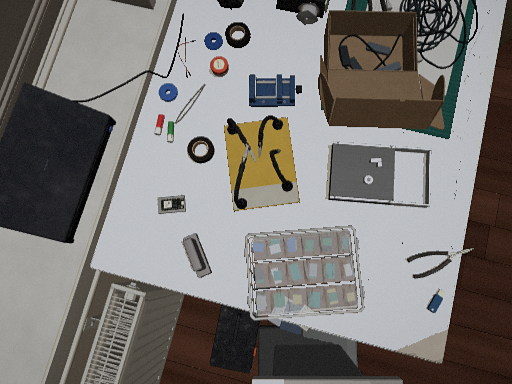

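View pics/side0.png

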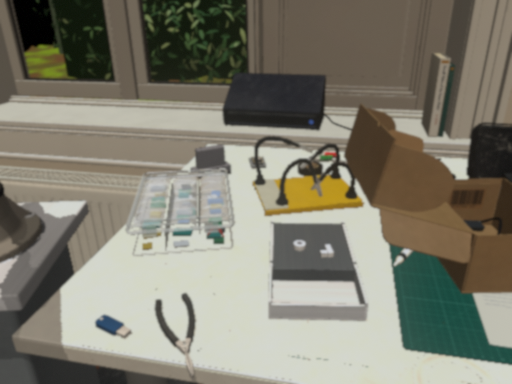

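The top view shows the scraper at about (197,255), the plate at about (362,174) with its tray at about (412,178), the round chip at (369,180) and the angle chip at (376,161). The side view agrees, with the chips at (299,244) and (327,251). Next I measure them.

```bash
cat > h.py <<'E'
import numpy as np,cv2
from scipy.spatial.transform import Rotation as Ro
def ray(c,u,v,z):
    d=c["R"].T@np.array([(u-c["cx"])/c["fx"],(v-c["cy"])/c["fy"],1]); o=-c["R"].T@c["t"]
    return o+d*(z-o[2])/d[2]
def proj(c,X):
    p=c["R"]@np.asarray(X,float)+c["t"]; return np.array([c["fx"]*p[0]/p[2]+c["cx"],c["fy"]*p[1]/p[2]+c["cy"]])
E
python3 - <<'E'
import pickle;from h import *
d=pickle.load(open("c0.pkl","rb"));c=d["top"];f=c["frame"]
a=cv2.resize(f[135:215,320:440],None,fx=5,fy=5,interpolation=cv2.INTER_CUBIC)
b=cv2.resize(f[220:290,165:225],None,fx=3,fy=5,interpolation=cv2.INTER_CUBIC)
b=cv2.resize(f[225:285,165:225],None,fx=400/60,fy=400/60,interpolation=cv2.INTER_CUBIC)[:, 100:300]
cv2.imwrite("pics/crop.png",cv2.cvtColor(np.hstack([a,b]),cv2.COLOR_RGB2BGR))
g=cv2.cvtColor(f,cv2.COLOR_RGB2GRAY)
hs=f.astype(int)
def blobs(m,off,z,name):
    for k in cv2.findContours(m.astype(np.uint8),cv2.RETR_EXTERNAL,cv2.CHAIN_APPROX_NONE)[0]:
        if len(k)>=8:
            k=k[:,0]+off
            P=np.array([ray(c,u,v,z)[:2] for u,v in k],np.float32)
            print(name,k.mean(0).round(1),len(k),[np.round(x,1) for x in cv2.minAreaRect(P)],cv2.boxPoints(cv2.minAreaRect(P)).round(0).tolist())
blobs(g[140:210,325:393]>170,(325,140),34,"chip")
blobs(g[130:225,318:445]<165,(318,130),25,"plate")
blobs(g[225:285,170:222]<165,(170,225),0,"scr")
E
```

```text
chip [357.1 205.7] 148 [array([518.1, -76.3]), array([145.3,  22.1]), np.float64(89.2)] [[506.0, -149.0], [528.0, -149.0], [530.0, -4.0], [508.0, -3.0]]
chip [361.  198.8] 104 [array([529.5, -82.5]), array([112.9,   3.6]), np.float64(84.5)] [[522.0, -138.0], [526.0, -139.0], [537.0, -26.0], [533.0, -26.0]]
chip [368.3 179.2] 21 [array([ 572.4, -101.1]), array([15.3, 15.9]), np.float64(87.1)] [[564.0, -108.0], [580.0, -109.0], [581.0, -94.0], [565.0, -93.0]]
chip [376.7 160.9] 31 [array([ 613. , -119.7]), array([21.7, 16. ]), np.float64(89.0)] [[605.0, -130.0], [621.0, -131.0], [621.0, -109.0], [605.0, -109.0]]
chip [345.1 153.8] 248 [array([599.4, -81.2]), array([151.3, 128. ]), np.float64(88.9)] [[534.0, -156.0], [662.0, -158.0], [665.0, -7.0], [537.0, -4.0]]
plate [389.4 175.8] 506 [array([ 587.5, -125.2]), array([230.2, 136.4]), np.float64(84.5)] [[509.0, -233.0], [644.0, -246.0], [666.0, -17.0], [531.0, -4.0]]
plate [429.1 131.9] 73 [array([ 678.6, -241.4]), array([73.8, 16.5]), np.float64(88.9)] [[670.0, -278.0], [686.0, -278.0], [688.0, -205.0], [671.0, -204.0]]
scr [196.1 255. ] 106 [array([411.6, 285.3]), array([98.5, 40.8]), np.float64(22.7)] [[358.0, 285.0], [374.0, 247.0], [465.0, 285.0], [449.0, 323.0]]
```

View pics/crop.png

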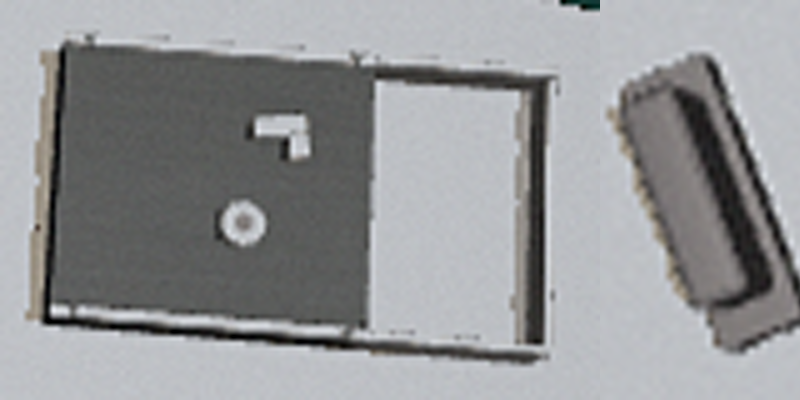

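The crop shows the plate's step edge running from crop (374,82) to (368,325), its rear edge at about (62,48) to (48,312), the L chip, the round chip, and the scraper grip's top face at crop (622,95), (680,88), (745,290), (690,305).

Run:
```python
import pickle;from h import *
d=pickle.load(open("c0.pkl","rb"));c=d["top"];s=d["side"]
q=lambda X,Y,z:ray(c,320+(X-2)/5,135+(Y-2)/5,z)[:2]
a=q(374,82,25);b=q(368,325,25);e=q(62,48,25);f=q(48,312,25)
print("step",a,b,"rear",e,f,np.linalg.norm(a-b),np.linalg.norm((a+b-e-f)/2))
for X,Y,z in[(553,76,30),(545,355,25),(66,42,30),(48,320,30)]: print("corner",q(X,Y,z))
print("round top",q(243,223,34),"L pts",[q(X,Y,34).round(1) for X,Y in[(255,116),(308,116),(308,158),(290,158),(255,137)]])
print("side round",ray(s,299,243.5,34),"L",ray(s,327,250,34))
w=lambda X,Y,z:ray(c,180+(X-603)/6.667,225+(Y-3)/6.667,z)[:2]
print("grip",[w(X,Y,72).round(1) for X,Y in[(622,95),(680,88),(745,290),(690,305)]])
print("sole",[w(X,Y,24).round(1) for X,Y in[(712,55),(800,310),(730,352)]])
g=cv2.cvtColor(c["frame"],cv2.COLOR_RGB2GRAY)
# plate dark region
m=((g>60)&(g<115)).astype(np.uint8);m[:,:320]=0;m[:,400:]=0;m[:135]=0;m[210:]=0
k=max(cv2.findContours(m,0,1)[0],key=cv2.contourArea)[:,0]
P=np.array([ray(c,u,v,25)[:2] for u,v in k],np.float32);print(cv2.minAreaRect(P),cv2.boxPoints(cv2.minAreaRect(P)))
# side: scraper and plate
sg=s["frame"];cv2.imwrite("pics/side1.png",cv2.cvtColor(np.vstack([cv2.resize(sg[215:325,255:375],(600,550),interpolation=cv2.INTER_CUBIC)]),cv2.COLOR_RGB2BGR))
```

```text
step [ 638.94917843 -164.35563804] [ 528.23721312 -154.7208694 ] rear [657.37959718 -25.26583571] [535.95207984 -14.64741764] 111.130410013441 140.19245555889458
corner [ 638.9081085  -242.16223885]
corner [ 513.90171604 -230.63650153]
corner [658.6372077  -26.49203829]
corner [531.52376235 -13.90633167]
round top [ 573.06050647 -100.52333419] L pts [array([ 621.7, -108.4]), array([ 621.3, -131.7]), array([ 602.1, -130.6]), array([ 602.2, -122.7]), array([ 612. , -107.8])]
side round [ 571.66427551 -106.21586048   34.        ] L [ 612.19010635 -128.01936576   34.        ]
grip [array([443.5, 298.5]), array([445.5, 280.3]), array([383.1, 258.5]), array([378.7, 275.5])]
sole [array([459.9, 280.1]), array([376.6, 249.4]), array([363.4, 272. ])]
((588.873046875, -95.74517822265625), (151.7541046142578, 132.36624145507812), 85.85435485839844) [[ 517.3778   -166.63919 ]
 [ 649.3977   -176.20822 ]
 [ 660.3683    -24.851166]
 [ 528.3484    -15.282135]]
```

View pics/side1.png

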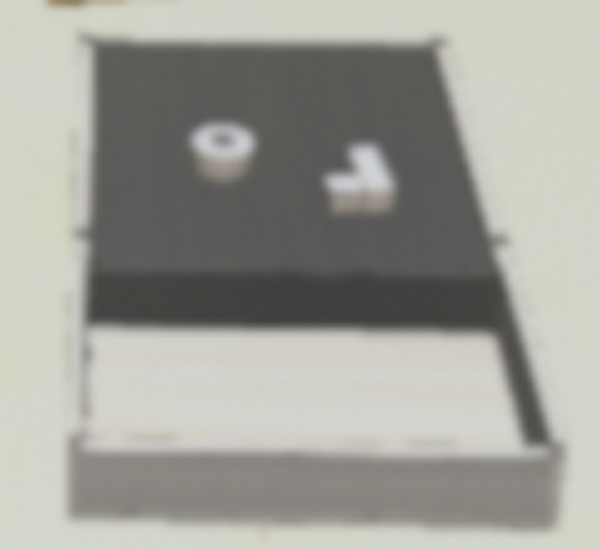

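```bash
cat >> h.py <<'E'
def down(deg): # tool z down, tool x at world angle deg
    a=np.radians(deg);x=np.array([np.cos(a),np.sin(a),0]);z=np.array([0,0,-1.]);return Ro.from_matrix(np.stack([x,np.cross(z,x),z],1))
def plan(wps,each=True):
    """wps: (x,y,z,yawdeg); each=True: one call per waypoint, else rows from one start"""
    from plant import sensors
    s=sensors.read_state();p=s["ee_pos"];R=Ro.from_rotvec(s["orientation"])
    print("t",round(s["clock"],2),"p",p.round(1),"yaw",np.degrees(np.arctan2(*R.as_matrix()[[1,0],0])).round(2),"z",R.as_matrix()[:,2].round(3),"F",s["contact_force"].round(1),"gap",round(s["finger_gap"],1),"grip",round(s["grasp_force"],1))
    for x,y,z,a in wps:
        t=np.array([x,y,z],float);T=down(a)
        print((x,y,z,a),"travel",(R.inv().apply(t-p)/120).round(3).tolist(),"rot",((R.inv()*T).as_rotvec()/np.pi).round(4).tolist())
        if each: p,R=t,T
E
python3 -c "
from h import *
plan([(320,-510,300,19.7),(400,-400,300,19.7),(460,-290,300,19.7),(490,-170,300,19.7),(500,-50,300,19.7),(490,70,300,19.7),(450,185,300,19.7),(412.5,278,300,19.7)])"
```

```text
t 0.1 p [ 242.6 -602.4  230.4] yaw 21.94 z [-0.001  0.002 -1.   ] F [-0.2  0.4  0.4] gap 85.7 grip 0.0
(320, -510, 300, 19.7) travel [0.886, -0.474, -0.58] rot [-0.0006, 0.0001, 0.0124]
(400, -400, 300, 19.7) travel [0.937, -0.638, 0.0] rot [0.0, 0.0, 0.0]
(460, -290, 300, 19.7) travel [0.78, -0.694, 0.0] rot [0.0, 0.0, 0.0]
(490, -170, 300, 19.7) travel [0.572, -0.857, 0.0] rot [0.0, 0.0, 0.0]
(500, -50, 300, 19.7) travel [0.416, -0.913, 0.0] rot [0.0, 0.0, 0.0]
(490, 70, 300, 19.7) travel [0.259, -0.97, 0.0] rot [0.0, 0.0, 0.0]
(450, 185, 300, 19.7) travel [0.009, -1.015, 0.0] rot [0.0, 0.0, 0.0]
(412.5, 278, 300, 19.7) travel [-0.033, -0.835, 0.0] rot [0.0, 0.0, 0.0]
```

Request:
carry_out(fingers=[-1,-1,-1,-1], travel=[[0.3,-0.16,-0.2],[0.6,-0.32,-0.4],[0.886,-0.474,-0.58],[0.886,-0.474,-0.58]], rot=[[0,0,0.006],[0,0,0.0124],[0,0,0.0124],[0,0,0.0124]])

```text
clock: 0.43
ee_pos: [326.2, -506.4, 304.0]
orientation: [3.092, 0.549, 0.009]
contact_force: [2.3, -0.3, 0.7]
finger_gap: 85.6
grasp_force: 0.0
```

Request:
carry_out(fingers=[-1,-1,-1,-1], travel=[[0.24,-0.16,0],[0.47,-0.32,0],[0.7,-0.48,0],[0.937,-0.638,0]], rot=[[0,0,0],[0,0,0],[0,0,0],[0,0,0]])

```text
clock: 0.77
ee_pos: [400.4, -399.2, 300.6]
orientation: [-3.095, -0.537, 0.001]
contact_force: [0.6, -0.8, 0.7]
finger_gap: 85.2
grasp_force: 0.0
```

Request:
carry_out(fingers=[-1,-1,-1,-1], travel=[[0.2,-0.17,0],[0.4,-0.34,0],[0.6,-0.52,0],[0.78,-0.694,0]], rot=[[0,0,0],[0,0,0],[0,0,0],[0,0,0]])

```text
clock: 1.1
ee_pos: [460.8, -288.8, 300.4]
orientation: [-3.095, -0.538, 0.001]
contact_force: [0.7, 0.5, 0.4]
finger_gap: 85.1
grasp_force: 0.0
```

Request:
carry_out(fingers=[-1,-1,-1,-1], travel=[[0.15,-0.21,0],[0.3,-0.43,0],[0.44,-0.64,0],[0.572,-0.857,0]], rot=[[0,0,0],[0,0,0],[0,0,0],[0,0,0]])

```text
clock: 1.43
ee_pos: [490.2, -169.2, 300.4]
orientation: [-3.095, -0.538, 0.001]
contact_force: [0.4, 0.1, 0.2]
finger_gap: 85.6
grasp_force: 0.0
```

Request:
carry_out(fingers=[-1,-1,-1,-1,-1], travel=[[0.1,-0.22,0],[0.2,-0.45,0],[0.3,-0.68,0],[0.416,-0.913,0],[0.416,-0.913,0]], rot=[[0,0,0],[0,0,0],[0,0,0],[0,0,0],[0,0,0]])

```text
clock: 1.85
ee_pos: [500.6, -42.7, 300.9]
orientation: [-3.089, -0.554, -0.002]
contact_force: [0.5, 0.9, 0.9]
finger_gap: 85.6
grasp_force: 0.0
```

```bash
python3 -c "
from h import *
plan([(490,70,300,19.7),(450,175,300,19.7),(412.5,278,300,19.7)])"
```

```text
t 1.85 p [500.6 -42.7 300.9] yaw 20.32 z [ 0.     0.004 -1.   ] F [0.5 0.9 0.9] gap 85.6 grip 0.0
(490, 70, 300, 19.7) travel [0.244, -0.912, 0.011] rot [-0.0011, -0.0005, 0.0035]
(450, 175, 300, 19.7) travel [-0.019, -0.936, 0.0] rot [0.0, 0.0, 0.0]
(412.5, 278, 300, 19.7) travel [-0.005, -0.913, 0.0] rot [0.0, 0.0, 0.0]
```

Request:
carry_out(fingers=[-1,-1,-1,-1], travel=[[0.07,-0.24,0],[0.14,-0.48,0],[0.2,-0.72,0],[0.259,-0.97,0]], rot=[[0,0,0],[0,0,0],[0,0,0],[0,0,0]])

```text
clock: 2.18
ee_pos: [489.9, 70.1, 300.5]
orientation: [3.095, 0.536, -0.001]
contact_force: [0.8, -0.1, -0.0]
finger_gap: 85.3
grasp_force: 0.0
```

Request:
carry_out(fingers=[-1,-1,-1,-1], travel=[[0,-0.24,0],[-0.01,-0.48,0],[-0.01,-0.71,0],[-0.019,-0.936,0]], rot=[[0,0,0],[0,0,0],[0,0,0],[0,0,0]])

```text
clock: 2.52
ee_pos: [449.6, 175.4, 300.5]
orientation: [3.095, 0.538, -0.001]
contact_force: [-0.1, 0.8, 0.6]
finger_gap: 85.4
grasp_force: 0.0
```

Request:
carry_out(fingers=[-1,-1,-1,-1,-1,-1], travel=[[0,-0.24,0],[0,-0.48,0],[0,-0.71,0],[0,-0.85,0],[-0.005,-0.913,0],[-0.005,-0.913,0]], rot=[[0,0,0],[0,0,0],[0,0,0],[0,0,0],[0,0,0],[0,0,0]])

```text
clock: 3.02
ee_pos: [411.8, 278.7, 300.6]
orientation: [-3.094, -0.543, 0.001]
contact_force: [-0.7, 0.5, 0.5]
finger_gap: 85.2
grasp_force: 0.0
```

Run:
```python
from h import *
from plant import vision,sensors
s=sensors.read_state()
c=vision.read_camera("wrist");M=np.array(c["mount"])
import pickle;pickle.dump((s,c),open("w1.pkl","wb"))
cv2.imwrite("pics/w1.png",cv2.cvtColor(c["frame"],cv2.COLOR_RGB2BGR))
T=np.eye(4);T[:3,:3]=Ro.from_rotvec(s["orientation"]).as_matrix();T[:3,3]=s["ee_pos"]
C=np.linalg.inv(T@M);c["R"]=C[:3,:3];c["t"]=C[:3,3]
print(M.round(2),{k:c[k] for k in("fx","cx","cy")})
for z in(72,):
  print([proj(c,np.array([412.5,278,z])+Ro.from_euler('z',19.7,degrees=True).apply([a,b,0])).round(0) for a,b in[(35,10),(35,-10),(-35,-10),(-35,10)]])
plan([(412.5,278,185,19.7)])
```

```text
[[  -0.     -0.96   -0.28   69.78]
 [   1.     -0.     -0.      0.39]
 [   0.     -0.28    0.96 -142.51]
 [   0.      0.      0.      1.  ]] {'fx': 273.79868509796034, 'cx': 258.757309198917, 'cy': 196.64457940710713}
[array([252., 143.]), array([267., 143.]), array([266., 193.]), array([252., 193.])]
t 3.07 p [412.8 277.  300.5] yaw 19.76 z [-0.    -0.001 -1.   ] F [ 0.3 -0.3 -0.5] gap 85.4 grip 0.0
(412.5, 278, 185, 19.7) travel [0.002, -0.01, 0.963] rot [0.0003, 0.0002, 0.0003]
```

View pics/w1.png

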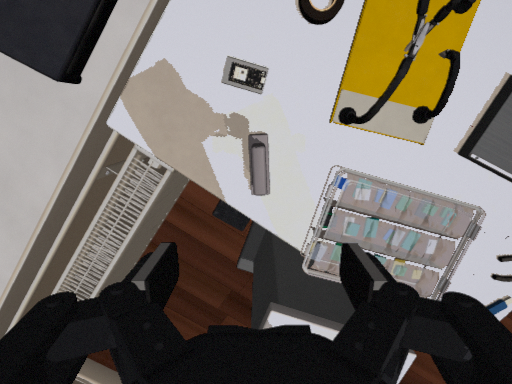

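The wrist picture shows the scraper grip at columns 252–268, rows 143–193, which matches the prediction. I'll refine its yaw with a mask while descending partway.

Run:
```python
from h import *
import pickle
s,c=pickle.load(open("w1.pkl","rb"));M=np.array(c["mount"])
T=np.eye(4);T[:3,:3]=Ro.from_rotvec(s["orientation"]).as_matrix();T[:3,3]=s["ee_pos"]
C=np.linalg.inv(T@M);c["R"]=C[:3,:3];c["t"]=C[:3,3]
g=cv2.cvtColor(c["frame"],cv2.COLOR_RGB2GRAY)
for r in range(126,202,6): print(r,g[r,240:280:2])
```

```text
126 [136 136 137 135 135 204 205 205 205 203 204 206 202 205 206 203 206 204
 204 205]
132 [134 137 135 138 138 151 147 144 151 137 139 143 148 205 205 205 204 205
 205 205]
138 [136 153 135 138  88  72  72 119  84 130 131 131 134 136 184 204 204 205
 201 204]
144 [205 141 137 137  96  73  57  40  39  42  39  41  86 136 142 206 206 204
 205 206]
150 [203 158 138 137 114  67  86 115 121 125 131 135 110 124 149 205 206 205
 202 203]
156 [204 204 138 138 137  70  79 116 121 125 130 135 111 122 134 205 206 205
 205 205]
162 [206 208 141 139 140  77  77 111 120 125 130 133 116 121 121 204 204 206
 204 203]
168 [207 206 168 141 137  74  70 109 122 125 131 132 121 103 115 203 204 204
 205 203]
174 [207 206 170 158 158  88  63 103 120 126 129 130 122  92 123 192 204 205
 204 204]
180 [207 205 205 206 161 116  55  98 120 125 127 130 125  87 123 187 204 204
 204 205]
186 [205 204 204 208 171 128 101  90 118 122 128 130 128  76 127 191 204 204
 205 205]
192 [207 205 206 207 204 206 127  84 118 120 125 129 130  98 124 187 203 205
 203 204]
198 [204 206 205 208 206 207 205 207 205 205 206 205 204 204 204 204 203 203
 203 203]
```

Request:
carry_out(fingers=[-1,-1,-1,-1,-1], travel=[[0,0,0.24],[0,0,0.5],[0,0,0.75],[0,0,0.963],[0,0,0.963]], rot=[[0,0,0],[0,0,0],[0,0,0],[0,0,0],[0,0,0]])

```text
clock: 3.48
ee_pos: [410.8, 272.4, 180.2]
orientation: [3.091, 0.532, -0.015]
contact_force: [0.5, -0.8, 0.1]
finger_gap: 85.6
grasp_force: 0.0
```

Run:
```python
from h import *
from plant import vision,sensors
vision.read_camera("top")
s=sensors.read_state()
c=vision.read_camera("wrist")
import pickle;pickle.dump((s,c),open("w2.pkl","wb"))
cv2.imwrite("pics/w2.png",cv2.cvtColor(cv2.resize(c["frame"][:280,180:340],None,fx=2,fy=2),cv2.COLOR_RGB2BGR))
M=np.array(c["mount"])
T=np.eye(4);T[:3,:3]=Ro.from_rotvec(s["orientation"]).as_matrix();T[:3,3]=s["ee_pos"]
C=np.linalg.inv(T@M);c["R"]=C[:3,:3];c["t"]=C[:3,3]
print([((proj(c,np.array([412.5,278,72])+Ro.from_euler('z',19.7,degrees=True).apply([a,b,0]))-[180,0])*2).round(0) for a,b in[(35,10),(35,-10),(-35,-10),(-35,10)]])
plan([(412.5,278,70,19.7)])
```

```text
[array([127., 306.]), array([170., 305.]), array([170., 447.]), array([129., 447.])]
t 3.58 p [413.4 275.7 185.1] yaw 19.57 z [-0.001 -0.001 -1.   ] F [-0.8 -0.4  0.6] gap 85.4 grip 0.0
(412.5, 278, 70, 19.7) travel [0.001, -0.021, 0.959] rot [0.0003, 0.0005, -0.0007]
```

View pics/w2.png

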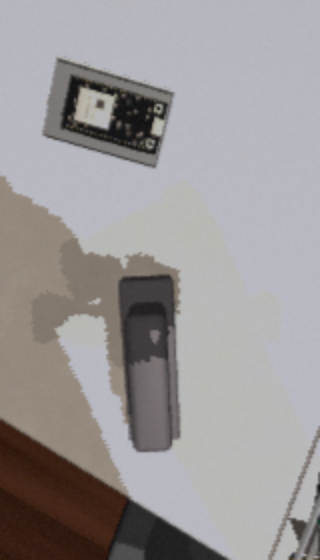

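The crop shows the grip's top face with corners at about (128,318), (167,318), (134,450) and (172,450). It is turned about 2° more than I assumed.

Run:
```python
from h import *
import pickle
s,c=pickle.load(open("w2.pkl","rb"));M=np.array(c["mount"])
T=np.eye(4);T[:3,:3]=Ro.from_rotvec(s["orientation"]).as_matrix();T[:3,3]=s["ee_pos"]
C=np.linalg.inv(T@M);c["R"]=C[:3,:3];c["t"]=C[:3,3]
P=[ray(c,180+X/2,Y/2,72) for X,Y in[(128,312),(167,312),(134,450),(172,450)]]
print(np.round(P,1),np.mean(P,0))
for i in(0,1): d=P[i]-P[i+2];print(np.degrees(np.arctan2(d[1],d[0])),np.linalg.norm(d))
plan([(412,277,110,22),(412,277,45,22),(412,277,34,22)],False)
```

```text
[[439.5 297.7  72. ]
 [445.5 280.7  72. ]
 [375.3 272.9  72. ]
 [381.7 255.1  72. ]] [410.49263855 276.5863976   72.        ]
21.13180915486485 68.74616505490552
21.89254562175186 68.78726039858581
t 3.58 p [413.4 275.7 185.1] yaw 19.57 z [-0.001 -0.001 -1.   ] F [-0.8 -0.4  0.6] gap 85.4 grip 0.0
(412, 277, 110, 22) travel [-0.006, -0.015, 0.626] rot [0.0003, 0.0005, -0.0135]
(412, 277, 45, 22) travel [-0.005, -0.015, 1.167] rot [0.0003, 0.0005, -0.0135]
(412, 277, 34, 22) travel [-0.005, -0.015, 1.259] rot [0.0003, 0.0005, -0.0135]
```

Request:
carry_out(fingers=[-1,-1,-1,-1,-1,-1], travel=[[0,-0.01,0.2],[0,-0.01,0.4],[0,-0.01,0.6],[-0.005,-0.012,0.75],[-0.005,-0.012,0.83],[-0.005,-0.012,0.83]], rot=[[0,0,-0.01],[0,0,-0.011],[0,0,-0.011],[0,0,-0.011],[0,0,-0.011],[0,0,-0.011]])

```text
clock: 4.08
ee_pos: [412.2, 277.9, 85.5]
orientation: [3.085, 0.589, -0.001]
contact_force: [0.5, 0.1, 0.7]
finger_gap: 85.4
grasp_force: 0.0
```

```bash
python3 -c "
from h import *
plan([(411.5,277,36,21.5)])"
```

```text
t 4.08 p [412.2 277.9  85.5] yaw 21.62 z [-0.001 -0.001 -1.   ] F [0.5 0.1 0.7] gap 85.4 grip 0.0
(411.5, 277, 36, 21.5) travel [-0.008, 0.004, 0.413] rot [0.0002, 0.0003, 0.0007]
```

Request:
carry_out(fingers=[-1,-1,-1,-1,0,1,1,1,1,1,1,1], travel=[[0,0,0.15],[-0.005,0.004,0.3],[-0.005,0.004,0.41],[-0.005,0.004,0.41],[-0.005,0.004,0.41],[-0.005,0.004,0.41],[-0.005,0.004,0.41],[-0.005,0.004,0.41],[-0.005,0.004,0.41],[-0.005,0.004,0.41],[-0.005,0.004,0.41],[-0.005,0.004,0.41]], rot=[[0,0,0],[0,0,0],[0,0,0],[0,0,0],[0,0,0],[0,0,0],[0,0,0],[0,0,0],[0,0,0],[0,0,0],[0,0,0],[0,0,0]], squeeze=60)

```text
clock: 5.08
ee_pos: [411.9, 278.2, 37.3]
orientation: [-3.085, -0.591, -0.002]
contact_force: [-0.6, -0.6, 6.1]
finger_gap: 19.5
grasp_force: 59.4
```

```bash
python3 -c "
from h import *
plan([(411.5,277,150,21.5),(411.5,277,265,21.5),(430,240,300,10)])"
```

```text
t 5.08 p [411.9 278.2  37.3] yaw 21.68 z [ 0.001  0.    -1.   ] F [-0.6 -0.6  6.1] gap 19.5 grip 59.4
(411.5, 277, 150, 21.5) travel [-0.006, 0.008, -0.939] rot [0.0001, -0.0004, 0.001]
(411.5, 277, 265, 21.5) travel [0.0, 0.0, -0.958] rot [0.0, 0.0, 0.0]
(430, 240, 300, 10) travel [0.03, 0.343, -0.292] rot [0.0, 0.0, 0.0639]
```

Gripped (gap 19.5 mm, 59 N). Now I lift it.

Request:
carry_out(fingers=[1,1,1,1,1], travel=[[0,0,-0.1],[0,0,-0.35],[0,0,-0.6],[0,0,-0.85],[0,0,-1]], rot=[[0,0,0],[0,0,0],[0,0,0],[0,0,0],[0,0,0]])

```text
clock: 5.5
ee_pos: [411.9, 278.8, 159.8]
orientation: [-3.084, -0.592, -0.005]
contact_force: [1.4, -1.1, -1.0]
finger_gap: 19.7
grasp_force: 58.8
```

Request:
carry_out(fingers=[1,1,1,1,1,1], travel=[[0,0,-0.25],[0,0,-0.5],[0,0,-0.75],[0,0,-1],[0,0,-1],[0,0,-1]], rot=[[0,0,0],[0,0,0],[0,0,0],[0,0,0],[0,0,0],[0,0,0]])

```text
clock: 6.0
ee_pos: [411.7, 278.5, 278.5]
orientation: [-3.085, -0.591, -0.006]
contact_force: [-0.2, -0.2, -1.6]
finger_gap: 19.3
grasp_force: 58.8
```

```bash
python3 -c "
from h import *
plan([(440,220,305,10),(480,120,305,-5.1),(540,30,305,-5.1),(596,-45,305,-5.1)])"
```

```text
t 6.0 p [411.7 278.5 278.5] yaw 21.7 z [ 0.003  0.002 -1.   ] F [-0.2 -0.2 -1.6] gap 19.3 grip 58.8
(440, 220, 305, 10) travel [0.039, 0.54, -0.221] rot [-0.0002, -0.0012, 0.065]
(480, 120, 305, -5.1) travel [0.184, 0.879, 0.0] rot [0.0, 0.0, 0.0839]
(540, 30, 305, -5.1) travel [0.565, 0.703, 0.0] rot [0.0, 0.0, 0.0]
(596, -45, 305, -5.1) travel [0.52, 0.581, 0.0] rot [0.0, 0.0, 0.0]
```

Request:
carry_out(fingers=[1,1,1,1,1], travel=[[0,0,-0.18],[0.01,0.15,-0.22],[0.02,0.3,-0.22],[0.03,0.42,-0.22],[0.039,0.54,-0.22]], rot=[[0,0,0],[0,0,0.02],[0,0,0.04],[0,0,0.055],[0,-0.001,0.065]])

```text
clock: 6.42
ee_pos: [439.9, 216.3, 301.4]
orientation: [3.128, 0.263, -0.009]
contact_force: [0.4, 0.3, -1.2]
finger_gap: 19.3
grasp_force: 58.8
```

Request:
carry_out(fingers=[1,1,1,1,1], travel=[[0.04,0.18,0],[0.08,0.35,0],[0.11,0.53,0],[0.15,0.7,0],[0.184,0.879,0]], rot=[[0,0,0.017],[0,0,0.034],[0,0,0.05],[0,0,0.067],[0,0,0.084]])

```text
clock: 6.83
ee_pos: [480.4, 116.9, 302.7]
orientation: [3.137, -0.15, -0.005]
contact_force: [0.3, -0.3, -1.6]
finger_gap: 19.5
grasp_force: 58.8
```

Request:
carry_out(fingers=[1,1,1,1], travel=[[0.14,0.18,0],[0.28,0.35,0],[0.42,0.53,0],[0.565,0.703,0]], rot=[[0,0,0],[0,0,0],[0,0,0],[0,0,0]])

```text
clock: 7.17
ee_pos: [540.4, 26.4, 302.7]
orientation: [3.137, -0.146, -0.005]
contact_force: [0.3, 0.9, -1.1]
finger_gap: 19.1
grasp_force: 58.8
```

Request:
carry_out(fingers=[1,1,1,1,1,1], travel=[[0.14,0.16,0],[0.28,0.32,0],[0.4,0.45,0],[0.48,0.54,0],[0.52,0.58,0],[0.52,0.58,0]], rot=[[0,0,0],[0,0,0],[0,0,0],[0,0,0],[0,0,0],[0,0,0]])

```text
clock: 7.67
ee_pos: [596.0, -47.6, 302.2]
orientation: [3.137, -0.146, -0.006]
contact_force: [-0.1, -0.8, -0.9]
finger_gap: 19.6
grasp_force: 58.8
```

Run:
```python
from h import *
from plant import vision,sensors
import pickle
vision.read_camera("top")
s=sensors.read_state()
c=vision.read_camera("wrist")
pickle.dump((s,c),open("w3.pkl","wb"))
f=c["frame"].copy()
M=np.array(c["mount"])
T=np.eye(4);T[:3,:3]=Ro.from_rotvec(s["orientation"]).as_matrix();T[:3,3]=s["ee_pos"]
C=np.linalg.inv(T@M);c["R"]=C[:3,:3];c["t"]=C[:3,3]
a=np.radians(-95.1);Rz=Ro.from_euler('z',-95.1,degrees=True)
for x,y,z in[(-70,-60,25),(-70,60,25),(70,-60,25),(70,60,25),(150,-65,25),(150,65,25),(12.4,-15.2,34),(28.2,25.3,34)]:
    p=proj(c,np.array([589.3,-89.5,0])+Rz.apply([x,y,z]));print(x,y,p.round(1))
    cv2.circle(f,tuple(int(v) for v in p.round()),1,(255,0,0),-1)
cv2.imwrite("pics/w3.png",cv2.cvtColor(f,cv2.COLOR_RGB2BGR))
plan([(596,-45,190,-5.1)])
```

```text
-70 -60 [241.9 201.1]
-70 60 [240.3 123.9]
70 -60 [329.  200.9]
70 60 [334.8 123.7]
150 -65 [378.4 203.8]
150 65 [389.3 120.1]
12.4 -15.2 [294.9 174.9]
28.2 25.3 [306.5 148.1]
t 7.77 p [595.1 -44.6 302.6] yaw -5.09 z [-0.004  0.    -1.   ] F [-0.3  0.6 -1.1] gap 19.4 grip 58.8
(596, -45, 190, -5.1) travel [0.011, 0.003, 0.938] rot [0.0001, 0.0012, 0.0]
```

View pics/w3.png

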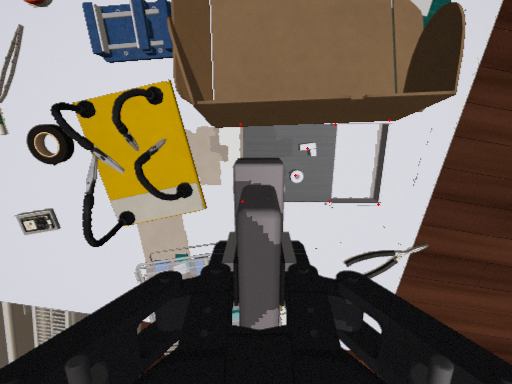

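The projected marks land on the plate, tray edge and both chips, at (297,176) and (308,149). The box flap edge, (212,123) to (448,106), looks close to the plate, so I triangulate it.

Run:
```python
from h import *
import pickle
s,c=pickle.load(open("w3.pkl","rb"));M=np.array(c["mount"])
T=np.eye(4);T[:3,:3]=Ro.from_rotvec(s["orientation"]).as_matrix();T[:3,3]=s["ee_pos"]
C=np.linalg.inv(T@M);c["R"]=C[:3,:3];c["t"]=C[:3,3]
t=pickle.load(open("c0.pkl","rb"))["top"]
def tri(a,b):
    P=[];
    n=lambda c,p:np.array([[(p[0]-c["cx"])/c["fx"]],[(p[1]-c["cy"])/c["fy"]]])
    X=cv2.triangulatePoints(np.c_[c["R"],c["t"]],np.c_[t["R"],t["t"]],n(c,a),n(t,b))[:,0];X=X[:3]/X[3]
    print(X.round(0),proj(c,X).round(1),proj(t,X).round(1))
tri((215,124),(331,125));tri((448,107),(440,127));tri((448,107),(416,130));tri((172,52),(320,97));tri((465,12),(445,97))
```

```text
[660.  -8. 148.] [215.7 124.4] [330.6 124.7]
[ 652. -222.  173.] [436.9 113.2] [445.8 122.2]
[ 644. -171.  234.] [417.2 130.1] [430.3 115. ]
[723.  18. 161.] [177.8  59.1] [317.5  92.5]
[ 731. -247.  148.] [455.2  24.2] [450.2  88.4]
```

The flap edge sits near x≈655, z≈150–170, and the wrist camera is on the +x side of the tool. I'll turn the tool by a half turn so the camera faces away from the box.

```bash
python3 -c "
from plant import sensors
print(sensors.read_state()['joint_positions'].round(2))"
```

```text
[ 0.3   0.28 -0.37  1.56  0.1   1.33 -1.74]
```

Request:
carry_out(fingers=[1,1,1,1,1,1,1,1,1,1], travel=[[0,0,0],[0,0,0],[0,0,0],[0,0,0],[0,0,0],[0,0,0],[0,0,0],[0,0,0],[0,0,0],[0,0,0]], rot=[[0,0,-0.035],[0,0,-0.07],[0,0,-0.105],[0,0,-0.14],[0,0,-0.175],[0,0,-0.21],[0,0,-0.245],[0,0,-0.28],[0,0,-0.31],[0,0,-0.333]])

```text
clock: 8.6
ee_pos: [594.9, -43.6, 303.1]
orientation: [-2.783, -1.455, 0.005]
contact_force: [-0.8, 0.3, -0.9]
finger_gap: 19.3
grasp_force: 58.7
```

Request:
carry_out(fingers=[1,1,1,1,1,1,1,1,1,1], travel=[[0,0,0],[0,0,0],[0,0,0],[0,0,0],[0,0,0],[0,0,0],[0,0,0],[0,0,0],[0,0,0],[0,0,0]], rot=[[0,0,-0.035],[0,0,-0.07],[0,0,-0.105],[0,0,-0.14],[0,0,-0.175],[0,0,-0.21],[0,0,-0.245],[0,0,-0.28],[0,0,-0.31],[0,0,-0.333]])

```text
clock: 9.43
ee_pos: [594.8, -43.6, 303.1]
orientation: [-1.683, -2.65, 0.004]
contact_force: [-0.4, 0.5, -1.1]
finger_gap: 19.3
grasp_force: 58.7
```

Request:
carry_out(fingers=[1,1,1,1,1,1,1,1,1,1,1], travel=[[0,0,0],[0,0,0],[0,0,0],[0,0,0],[0,0,0],[0,0,0],[0,0,0],[0,0,0],[0,0,0],[0,0,0],[0,0,0]], rot=[[0,0,-0.035],[0,0,-0.07],[0,0,-0.105],[0,0,-0.14],[0,0,-0.175],[0,0,-0.21],[0,0,-0.245],[0,0,-0.28],[0,0,-0.31],[0,0,-0.334],[0,0,-0.334]])

```text
clock: 10.35
ee_pos: [594.9, -43.8, 303.1]
orientation: [-0.135, -3.136, 0.002]
contact_force: [-0.2, 0.1, -0.1]
finger_gap: 19.6
grasp_force: 58.7
```

```bash
python3 -c "
from h import *
from plant import sensors
print(sensors.read_state()['joint_positions'].round(2))
plan([(593.5,-45,190,174.9),(593.5,-45,80,174.9)])"
```

```text
[ 0.67  0.36 -0.88  1.55  0.28  1.37  1.25]
t 10.35 p [594.9 -43.8 303.1] yaw 175.08 z [-0.003 -0.001 -1.   ] F [-0.2  0.1 -0.1] gap 19.6 grip 58.7
(593.5, -45, 190, 174.9) travel [0.008, -0.009, 0.942] rot [-0.0004, -0.0009, 0.001]
(593.5, -45, 80, 174.9) travel [0.0, 0.0, 0.917] rot [0.0, 0.0, 0.0]
```

Request:
carry_out(fingers=[1,1,1,1,1,1], travel=[[0,0,0.2],[0.008,-0.009,0.4],[0.008,-0.009,0.6],[0.008,-0.009,0.8],[0.008,-0.009,0.94],[0.008,-0.009,0.94]], rot=[[0,-0.001,0.001],[0,-0.001,0.001],[0,-0.001,0.001],[0,-0.001,0.001],[0,-0.001,0.001],[0,-0.001,0.001]])

```text
clock: 10.85
ee_pos: [591.0, -46.1, 186.3]
orientation: [-0.146, -3.131, 0.002]
contact_force: [0.2, -1.2, -0.8]
finger_gap: 19.3
grasp_force: 58.8
```

Request:
carry_out(fingers=[1,1,1,1,1,1,1], travel=[[0,0,0.2],[0,0,0.4],[0,0,0.6],[0,0,0.75],[0,0,0.85],[0,0,0.85],[0,0,0.85]], rot=[[0,0,0],[0,0,0],[0,0,0],[0,0,0],[0,0,0],[0,0,0],[0,0,0]])

```text
clock: 11.43
ee_pos: [594.7, -46.4, 88.8]
orientation: [0.146, 3.137, -0.002]
contact_force: [1.2, 0.9, 0.1]
finger_gap: 19.2
grasp_force: 58.8
```

Run:
```python
from h import *
from plant import vision
c=vision.read_camera("top");s=vision.read_camera("side")
a=cv2.resize(c["frame"][110:220,310:450],(509,400));b=cv2.resize(s["frame"][150:330,240:380],(291,400))
cv2.imwrite("pics/m.png",cv2.cvtColor(np.hstack([a,b]),cv2.COLOR_RGB2BGR))
plan([(593.5,-45,64,174.9)])
```

```text
t 11.53 p [595.6 -46.5  89.8] yaw 174.67 z [ 0.003 -0.001 -1.   ] F [ 0.6 -0.2 -0.7] gap 19.2 grip 58.8
(593.5, -45, 64, 174.9) travel [0.019, 0.011, 0.215] rot [-0.0003, 0.0011, -0.0013]
```

View pics/m.png

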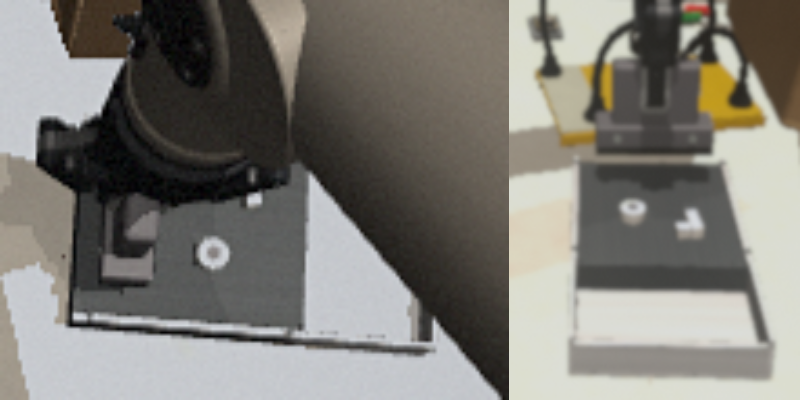

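The pictures show the scraper hovering squarely over the rear of the plate, between the rims, with both chips in front. Now I set it down.

Request:
carry_out(fingers=[1,1,1,1,1], travel=[[0.01,0.01,0.1],[0.02,0.01,0.17],[0.02,0.01,0.2],[0.02,0.01,0.22],[0.02,0.01,0.22]], rot=[[0,0.001,-0.001],[0,0.001,-0.001],[0,0.001,-0.001],[0,0.001,-0.001],[0,0.001,-0.001]])

```text
clock: 11.95
ee_pos: [591.4, -45.4, 62.4]
orientation: [-0.14, -3.134, 0.003]
contact_force: [-3.6, 0.4, 8.7]
finger_gap: 19.3
grasp_force: 59.8
```

```bash
python3 -c "
from h import *
plan([(593.5,-45,62,174.9)]);plan([(583.3,-158.5,62.5,174.9)])"
```

```text
t 11.95 p [591.4 -45.4  62.4] yaw 174.87 z [-0.004 -0.002 -1.   ] F [-3.6  0.4  8.7] gap 19.3 grip 59.8
(593.5, -45, 62, 174.9) travel [-0.017, 0.005, 0.003] rot [-0.0008, -0.0013, -0.0002]
t 11.95 p [591.4 -45.4  62.4] yaw 174.87 z [-0.004 -0.002 -1.   ] F [-3.6  0.4  8.7] gap 19.3 grip 59.8
(583.3, -158.5, 62.5, 174.9) travel [-0.017, -0.945, 0.001] rot [-0.0008, -0.0013, -0.0002]
```

Contact at 8.7 N. Now a slow wipe along plate +x (tool −y).

Request:
carry_out(fingers=[1,1,1,1,1,1,1,1,1,1,1,1], travel=[[0,-0.04,0],[0,-0.08,0],[0,-0.12,0],[0,-0.16,0],[0,-0.2,0],[0,-0.24,0],[0,-0.29,0],[0,-0.34,0],[0,-0.39,0],[0,-0.44,0],[0,-0.49,0],[0,-0.5,0]], rot=[[0,-0.001,0],[0,-0.001,0],[0,-0.001,0],[0,-0.001,0],[0,-0.001,0],[0,-0.001,0],[0,-0.001,0],[0,-0.001,0],[0,-0.001,0],[0,-0.001,0],[0,-0.001,0],[0,-0.001,0]])

```text
clock: 12.95
ee_pos: [587.5, -106.1, 62.3]
orientation: [0.144, 3.136, -0.001]
contact_force: [-0.5, 2.1, 5.2]
finger_gap: 19.3
grasp_force: 59.9
```

Run:
```python
from h import *
from plant import vision
s=vision.read_camera("side")
b=cv2.resize(s["frame"][150:330,240:380],(467,600),interpolation=cv2.INTER_CUBIC)
cv2.imwrite("pics/m2.png",cv2.cvtColor(b,cv2.COLOR_RGB2BGR))
plan([(583.3,-159,62.5,174.9)])
```

```text
t 13.0 p [ 587.5 -106.1   62.3] yaw 174.76 z [ 0.002 -0.001 -1.   ] F [0.7 1.  6.1] gap 19.4 grip 59.8
(583.3, -159, 62.5, 174.9) travel [-0.006, -0.443, -0.001] rot [-0.0002, 0.0006, -0.0008]
```

View pics/m2.png

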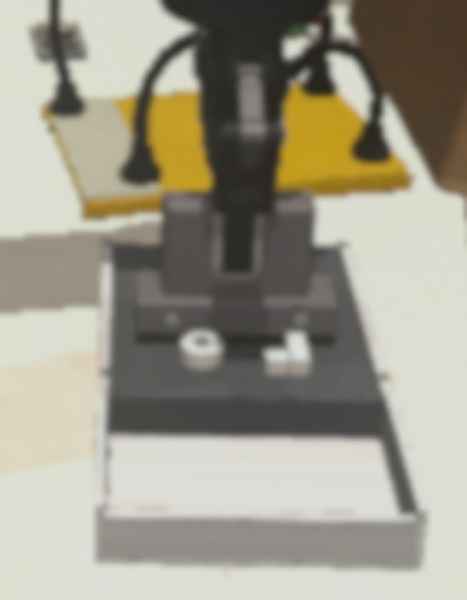

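The picture shows both chips, at (201,348) and (290,352), right in front of the sole and within its width. I continue past the edge.

Request:
carry_out(fingers=[1,1,1,1,1,1,1,1,1,1,1,1], travel=[[0,-0.05,0],[0,-0.1,0],[0,-0.15,0],[0,-0.2,0],[0,-0.25,-0.01],[0,-0.3,-0.01],[0,-0.35,-0.01],[0,-0.4,-0.01],[0,-0.45,-0.01],[0,-0.5,-0.01],[0,-0.5,-0.01],[0,-0.5,-0.01]], rot=[[0,0,0],[0,0,0],[0,0,0],[0,0,0],[0,0,0],[0,0,0],[0,0,0],[0,0,0],[0,0,0],[0,0,0],[0,0,0],[0,0,0]])

```text
clock: 14.0
ee_pos: [580.8, -165.8, 62.5]
orientation: [-0.142, -3.138, 0.002]
contact_force: [-0.3, 0.2, -0.7]
finger_gap: 19.2
grasp_force: 58.8
```

Run:
```python
from h import *
from plant import vision
s=vision.read_camera("side")
b=cv2.resize(s["frame"][150:330,240:380],(467,600),interpolation=cv2.INTER_CUBIC)
cv2.imwrite("pics/m3.png",cv2.cvtColor(b,cv2.COLOR_RGB2BGR))
plan([(583,-160,175,174.9),(583,-160,290,174.9)])
```

```text
t 14.05 p [ 580.9 -165.1   62.6] yaw 174.85 z [-0.    -0.001 -1.   ] F [ 0.1  0.5 -0.8] gap 19.5 grip 58.8
(583, -160, 175, 174.9) travel [-0.013, 0.043, -0.937] rot [-0.0004, -0.0, -0.0003]
(583, -160, 290, 174.9) travel [0.0, 0.0, -0.958] rot [0.0, 0.0, 0.0]
```

View pics/m3.png

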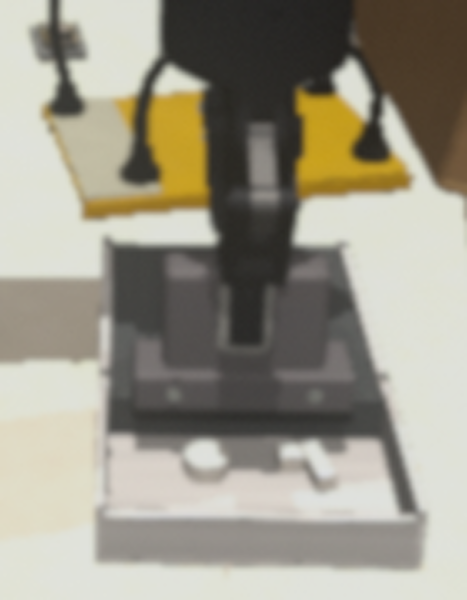

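Both chips lie in the tray, at (206,458) and (310,460). The bare table between the parts organiser and the pliers, near top pixel (388,238), suits the scraper. I raise the arm and check that spot.

Request:
carry_out(fingers=[1,1,1,1,1,1], travel=[[0,0,-0.1],[0,0,-0.25],[0,0,-0.4],[0,0,-0.55],[0,0,-0.6],[0,0,-0.6]], rot=[[0,0,0],[0,0,0],[0,0,0],[0,0,0],[0,0,0],[0,0,0]])

```text
clock: 14.55
ee_pos: [582.8, -164.6, 137.3]
orientation: [0.139, 3.134, -0.004]
contact_force: [0.4, 0.1, -0.4]
finger_gap: 19.0
grasp_force: 58.8
```

Run:
```python
from h import *
import pickle
c=pickle.load(open("c0.pkl","rb"))["top"]
for p in[(388,238),(363,232),(358,318),(408,258),(450,255),(358,203),(430,206),(440,361)]: print(p,ray(c,*p,0).round(0))
g=cv2.cvtColor(c["frame"],cv2.COLOR_RGB2GRAY)[208:275,372:405];print(g.min(),g.max())
plan([])
```

```text
(388, 238) [ 446. -145.    0.]
(363, 232) [460. -90.   0.]
(358, 318) [275. -70.   0.]
(408, 258) [ 401. -186.    0.]
(450, 255) [ 407. -278.    0.]
(358, 203) [526. -82.   0.]
(430, 206) [ 517. -243.    0.]
(440, 361) [ 187. -238.    0.]
9 199
t 14.55 p [ 582.8 -164.6  137.3] yaw 174.91 z [ 0.004 -0.002 -1.   ] F [ 0.4  0.1 -0.4] gap 19.0 grip 58.8
```

Run:
```python
from h import *
import pickle
c=pickle.load(open("c0.pkl","rb"))["top"]
g=cv2.cvtColor(c["frame"],cv2.COLOR_RGB2GRAY)[208:275,372:412];v,u=np.where(g<150);print([(a+372,b+208) for a,b in zip(u,v)][:60])
from plant import sensors
print(sensors.read_state()['joint_positions'].round(2))
plan([(510,-150,140,174.9),(452,-143,140,174.9),(452,-143,39,174.9)])
```

```text
[(np.int64(402), np.int64(242)), (np.int64(402), np.int64(243)), (np.int64(410), np.int64(256)), (np.int64(411), np.int64(256)), (np.int64(409), np.int64(257)), (np.int64(410), np.int64(257)), (np.int64(411), np.int64(257)), (np.int64(407), np.int64(258)), (np.int64(408), np.int64(258)), (np.int64(409), np.int64(258)), (np.int64(410), np.int64(258)), (np.int64(411), np.int64(258)), (np.int64(405), np.int64(259)), (np.int64(407), np.int64(259)), (np.int64(408), np.int64(259)), (np.int64(409), np.int64(259)), (np.int64(410), np.int64(259)), (np.int64(411), np.int64(259)), (np.int64(406), np.int64(260)), (np.int64(407), np.int64(260)), (np.int64(408), np.int64(260)), (np.int64(409), np.int64(260)), (np.int64(410), np.int64(260)), (np.int64(411), np.int64(260)), (np.int64(407), np.int64(261)), (np.int64(408), np.int64(261)), (np.int64(409), np.int64(261)), (np.int64(410), np.int64(261)), (np.int64(411), np.int64(261)), (np.int64(408), np.int64(262)), (np.int64(409), np.int64(262))]
[ 0.8   0.51 -0.8   1.74  0.41  1.07  1.35]
t 14.55 p [ 582.8 -164.6  137.3] yaw 174.91 z [ 0.004 -0.002 -1.   ] F [ 0.4  0.1 -0.4] gap 19.0 grip 58.8
(510, -150, 140, 174.9) travel [0.615, 0.067, -0.025] rot [-0.0007, 0.0014, 0.0]
(452, -143, 140, 174.9) travel [0.487, 0.015, 0.0] rot [0.0, 0.0, 0.0]
(452, -143, 39, 174.9) travel [0.0, 0.0, 0.842] rot [0.0, 0.0, 0.0]
```

Request:
carry_out(fingers=[1,1,1,1,1], travel=[[0.12,0.01,-0.03],[0.28,0.03,-0.03],[0.44,0.05,-0.03],[0.615,0.067,-0.03],[0.615,0.067,-0.03]], rot=[[0,0,0],[0,0,0],[0,0,0],[0,0,0],[0,0,0]])

```text
clock: 14.97
ee_pos: [503.2, -149.5, 136.7]
orientation: [-0.139, -3.131, 0.003]
contact_force: [-0.3, 0.3, -1.5]
finger_gap: 19.4
grasp_force: 58.8
```

Request:
carry_out(fingers=[1,1,1,1,1], travel=[[0.12,0,0],[0.25,0.01,0],[0.38,0.015,0],[0.487,0.015,0],[0.487,0.015,0]], rot=[[0,0,0],[0,0,0],[0,0,0],[0,0,0],[0,0,0]])

```text
clock: 15.38
ee_pos: [447.3, -143.2, 137.3]
orientation: [-0.141, -3.134, 0.003]
contact_force: [0.6, -0.5, -1.3]
finger_gap: 19.4
grasp_force: 58.7
```

Run:
```python
from h import *
from plant import sensors
print(sensors.read_state()['joint_positions'].round(2))
plan([(452,-143,60,174.9),(452,-143,38,174.9)],False)
```

```text
[ 0.99  0.27 -0.88  2.04  0.26  0.95  1.45]
t 15.38 p [ 447.3 -143.2  137.3] yaw 174.85 z [-0.004 -0.002 -1.   ] F [ 0.6 -0.5 -1.3] gap 19.4 grip 58.7
(452, -143, 60, 174.9) travel [-0.041, 0.007, 0.644] rot [-0.0007, -0.0013, -0.0003]
(452, -143, 38, 174.9) travel [-0.042, 0.007, 0.827] rot [-0.0007, -0.0013, -0.0003]
```

Request:
carry_out(fingers=[1,1,1,1,1,1,1], travel=[[-0.02,0,0.2],[-0.02,0,0.4],[-0.02,0,0.58],[-0.02,0,0.7],[-0.02,0,0.77],[-0.02,0,0.8],[-0.02,0,0.8]], rot=[[0,-0.001,0],[0,-0.001,0],[0,-0.001,0],[0,-0.001,0],[0,-0.001,0],[0,-0.001,0],[0,-0.001,0]])

```text
clock: 15.97
ee_pos: [453.1, -143.3, 41.8]
orientation: [0.14, 3.136, -0.001]
contact_force: [1.1, 0.9, -0.5]
finger_gap: 19.1
grasp_force: 58.8
```

Run:
```python
from h import *
plan([(452,-143,37,174.9)],False)
```

```text
t 15.97 p [ 453.1 -143.3   41.8] yaw 174.89 z [ 0.003 -0.001 -1.   ] F [ 1.1  0.9 -0.5] gap 19.1 grip 58.8
(452, -143, 37, 174.9) travel [0.009, 0.002, 0.04] rot [-0.0001, 0.0009, -0.0001]
```

Request:
carry_out(fingers=[1,1,1,1], travel=[[0,0,0.02],[0,0,0.04],[0,0,0.04],[0,0,0.04]], rot=[[0,0,0],[0,0,0],[0,0,0],[0,0,0]])

```text
clock: 16.3
ee_pos: [453.1, -143.8, 38.0]
orientation: [0.141, 3.134, -0.003]
contact_force: [-0.1, -1.0, -0.7]
finger_gap: 19.3
grasp_force: 58.8
```

Request:
carry_out(fingers=[1,1,1], travel=[[0,0,0.01],[0,0,0.012],[0,0,0.012]], rot=[[0,0,0],[0,0,0],[0,0,0]])

```text
clock: 16.55
ee_pos: [453.4, -143.9, 37.3]
orientation: [0.141, 3.134, -0.004]
contact_force: [-0.8, 0.3, 7.5]
finger_gap: 19.3
grasp_force: 60.0
```

Contact. I open partway, then rise.

Request:
carry_out(fingers=[0.4,0.2,0.0,0.0,0.0,0.0,0.0], travel=[[0,0,0],[0,0,0],[0,0,0],[0,0,0],[0,0,0],[0,0,0],[0,0,0]], rot=[[0,0,0],[0,0,0],[0,0,0],[0,0,0],[0,0,0],[0,0,0],[0,0,0]])

```text
clock: 17.13
ee_pos: [452.7, -143.6, 36.1]
orientation: [0.141, 3.135, -0.002]
contact_force: [0.9, -0.4, 0.2]
finger_gap: 42.3
grasp_force: 0.0
```

Request:
carry_out(fingers=[0,0,0,0,0,0,0,0], travel=[[0,0,-0.05],[0,0,-0.15],[0,0,-0.3],[0,0,-0.5],[0,0,-0.75],[0,0,-1],[0,0,-1],[0,0,-1]], rot=[[0,0,0],[0,0,0],[0,0,0],[0,0,0],[0,0,0],[0,0,0],[0,0,0],[0,0,0]])

```text
clock: 17.8
ee_pos: [453.9, -143.9, 158.7]
orientation: [0.141, 3.131, -0.006]
contact_force: [0.7, 0.5, -0.0]
finger_gap: 42.8
grasp_force: 0.0
```

Run:
```python
from h import *
from plant import vision
s=vision.read_camera("side")
b=cv2.resize(s["frame"][130:340,160:400],(685,600),interpolation=cv2.INTER_CUBIC)
cv2.imwrite("pics/m4.png",cv2.cvtColor(b,cv2.COLOR_RGB2BGR))
plan([])
```

```text
t 17.85 p [ 452.6 -143.7  157.2] yaw 174.85 z [ 0.005 -0.003 -1.   ] F [-0.1  0.7 -1.4] gap 42.5 grip 0.0
```

View pics/m4.png

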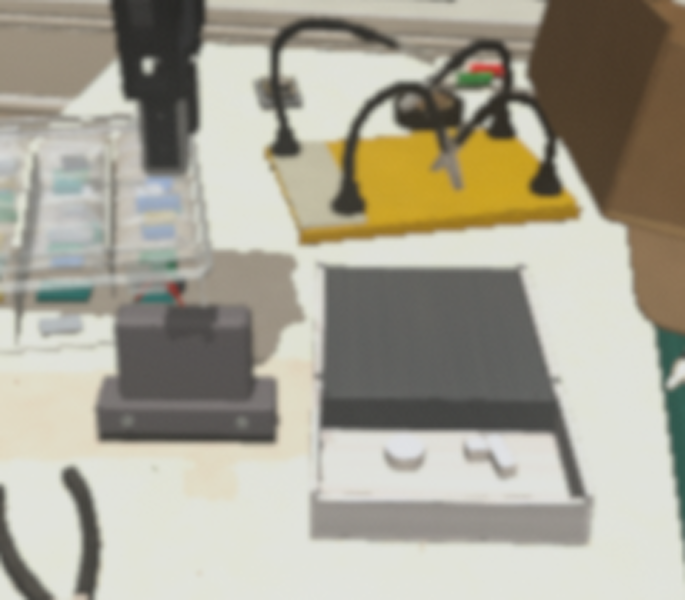

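The scraper stands upright on the bare table at about (187,375), clear of the plate. Both chips lie in the tray, at (405,452) and (490,453), and the gripper is free.

```bash
python3 -c "
from plant import robot
print(robot.close_job())"
```

```text
the job is handed in; nothing more can be done
None
```

I wiped both chips into the catch tray, stood the scraper upright on the bare table clear of the plate, let go, and handed the job in at about 18 s; it returned no verdict.

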